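# Snap the upper tier onto a silver sweet stand

### The arm

A 6-joint arm with a two-finger parallel gripper is mounted at the origin on the work surface. World frame = base frame: x ahead of the robot, y to its left, z up, the work surface at z = 0. Lengths are in mm, angles in rad, forces in N, time in s.
With the tool pointing down it reaches from about 350 to 775 mm from the base axis. Payload 7.3 kg.
Tool frame: the origin (TCP) lies between the finger pads; the fingertips stand tcp_to_tips ahead of it and the grasp point (between the pads) lies 5 mm behind it (tcp_to_tips is the distance from the TCP to the fingertips, in mm); z points along the fingers, x is the direction in which the jaws open and shut, and the axes are right-handed (so a half turn about z gives the same grasp; the last joint's range is limited). The gripper opens to 92 mm and grips with 3 to 60 N. Pads are 19 mm wide; open, the fingers measure 130 mm over their backs; the gripper's body (75 mm by 190 mm) begins 47 mm behind the grasp point.
Start: joints at [-1.471, 0.342, 1.524, -0, 1.275, -0.146], TCP at [127.771, -509.233, 240.741] pointing down, gripper open.
Joint ranges: [-2.53, 2.53], [-0.77, 2.02], [0.04, 2.7], [-1, 4.14], [0.28, 2.66], [-3.11, 3.11]. Speed limits (rad/s): [2.57, 2.57, 3.14, 3.14, 3.14, 3.14].

### API

Orientations are given as [roll, pitch, yaw] about the fixed x, y, z axes, in that order (R = Rz(yaw) Ry(pitch) Rx(roll)).
In Python, from plant import * gives the robot as it stands.
- The arm moves only by the tool drive_tool, never from a script. Its argument "deltas" is a list of rows, each an object of numbers: "hand": the gripper's target within -1 to 1 (shut at 1, half-way at 0, fully open at -1); "tx", "ty", "tz": the shift along the tool's x, y, z each as a share of 4 cm, from -1 to 1; "wx", "wy", "wz": the turn, a rotation vector about the tool's x, y, z each as a share of 5 degrees, from -1 to 1. In form: [{"hand": .., "tx": .., "ty": .., "tz": .., "wx": .., "wy": .., "wz": ..}, ...]. A call has 1 to 20 rows; each row shifts and turns the commanded pose from where the row before left it, along the tool's axes as they then stand; what a row does not reach is not made up. A row lasts 1/12 s, in which the tool goes at most 41.7 mm and 7.16 degrees, less where a joint would pass 70% of its speed; a pose out of reach is approached as far as the arm can. A call with a number of a shift or a turn outside -1 to 1 is refused whole. A call with a gripper value outside its range is refused whole. The fingers move at their own pace and stop on an object; the grip force is fixed at half the most. Time passes only in rows, so rows that do not move let the fingers close. It gives the time, the measured TCP pose, the force and the opening at its end, in the units of the state.
- get_obs(): the state, without advancing time (a new reading comes with each control period).
- capture(name): name is "scene" or "top" or "wrist"; returns the picture (420x560x3 uint8, red, green, blue); there is no depth.
- camera_model(name): a dict with "fx", "fy", "cx", "cy" (pixels), "D" ([k1, k2, p1, p2, k3] as OpenCV has them; the pictures are not rectified), "rvec" (rotation vector, rad) and "tvec" (3), from world to camera coordinates, as OpenCV has them. Camera axes: x right, y down, z forward; pixel columns grow to the right and rows downward; lengths in mm; the calibration is good to about 2 mm. A picture is of the moment at which its call begins: read the wrist's pose just before it. camera_model takes no time and is no camera call; for the wrist camera it gives the pose at the moment of the call.
- close_job(): hands the job in, once; it reports no verdict.
The state is a dict: "time": time; "joint_positions": joint angles; "dq": joint speeds; "tau": joint torques, N m; "tool_pos": TCP position; "tcp_rot": TCP orientation; "contact_force": force on the tool from outside, world axes, zero at the start; "moment": the same for the moment, N m; "grip_width": finger opening in mm.
Only numpy, scipy, OpenCV 4.12 (cv2) and the standard library are available. Lean on these libraries where they do the work, as an engineer would, in place of code of your own. Each camera call takes 0.05 s, during which the arm holds its last target.

### The job

Put the two-tier silver sweet stand together: thread the square blue spacer board over the brass stud of the lower tier so that it lies flat on the seat and let go of it, then pick up the upper dish by its knob, set it over the stud and press it straight down until it clicks past the catches and rests on the board. Do not stop at the click: finish with the fingers still on the knob, pressing the dish down on the board with at least 10 N and keeping up that push. Leave the candlestick, the beaker and the sugar pot where they stand.

Things in the scene. Friction and masses are not known exactly. Their poses are not given: they have to be found in the camera images.
- seat (a point): Centre of the lower tier's seat, on the stud's axis, 36 mm above the table; z up. Seat: raised, round, 48 mm across. From it rises a brass stud 21 mm across, 35 mm tall, tapering to 12 mm over the top 8 mm. Four sprung balls (the catches) stick out to 29 mm across, centres 18.5 mm above the seat; they yield inwards when the dish is pressed over them.
- lower_tier: The lower tier, fixed: dark wooden foot and shallow silver dish, 148 mm across, its edge 27 mm above the table, with the seat and brass stud in its middle. Origin at the middle of its foot on the table, 36 mm below seat.
- spacer_center (a point): Centre (half-way up) of the loose spacer board: a stiff blue square, 60 x 60 mm, 10 mm thick, 30 g, with a 34 mm hole through its middle; its sides lie along its x and y axes. It starts flat on the table. Lying on the seat, this point is 5 mm above seat.
- spacer_board: The blue spacer board; origin at the middle of its underside.
- knob_center (a point): On the axis of the upper dish's knob, 34 mm above the dish's underside: a good height to grip. Knob: pale silver, 39 mm across, from 4 to 53 mm above the underside, hollow from below (33 mm bore, up to 30 mm above the underside). Dish fully home on the board: this point is 44 mm above seat, the underside 10 mm above it; under 2 mm of side play.
- upper_dish: Upper dish, loose: silver plate 120 mm across, 4 mm thick, its edge 10 mm high, about 250 g; origin mid-underside, z up. Its 24 mm hole, under the knob, snaps over the catches: touches them 13 mm above home, push peaks at about 12 N some 10 mm above home, drops to nothing by 7 mm (click), the catches then pull it down, and the push rises again at home, on the board.
- candlestick: Bystander: silver candlestick, 150 mm tall, foot 80 mm across; origin under its middle.
- beaker: Bystander: open silver beaker, 80 mm tall, 68 mm across the rim; origin under its middle.
- sugar_pot: Bystander: lidded brass-coloured sugar pot, 70 mm tall, 72 mm across; origin under its middle.
There are look-alikes about, which are no part of the job. Leave any pink or red look-alike of the upper_dish alone. There is more than one size of the spacer_board; the job needs the larger.

How it is judged:
By the outcome, as a careful person would: the job done as asked, in the order asked, and still so for the second after the job is handed in, while the arm keeps its last pose, push and grip.
It also fails if it takes over 61 s, if anything falls off the work surface, if the arm or the gripper's body presses on something with over 40 N, if the wrist force passes 120 N, or if a joint passes its speed limit or range.

## Working session

There is one attempt and no reset: what is moved stays moved. The work goes in short steps, Python scripts to look and compute and a tool call to move; the robot and the scene stay as the last step left them, time stands still between calls to the robot, and variables do not carry over. Pictures are saved under pics/ and viewed, and the job is handed in when it is done.

Besides the shell and the picture viewer there is one more tool, called after "Request:" as name(argument=value, ...) on one line, values as JSON. drive_tool: Moves the arm, as the interface text tells. Its arguments: {"type":"object","properties":{"deltas":{"type":"array","items":{"type":"object","properties":{"hand":{"type":"number"},"tx":{"type":"number"},"ty":{"type":"number"},"tz":{"type":"number"},"wx":{"type":"number"},"wy":{"type":"number"},"wz":{"type":"number"}}}}},"required":["deltas"]}

```bash
mkdir -p pics; ls; python3 - <<'E'
from plant import *
import cv2
o=get_obs(); print(o)
for n in("scene","top","wrist"):
    m=camera_model(n); print(n,m)
    cv2.imwrite(f"pics/a_{n}.png",cv2.cvtColor(capture(n),cv2.COLOR_RGB2BGR))
E
```

```text
pics
{'time': 0.0, 'joint_positions': array([-1.47100657e+00,  3.42707039e-01,  1.52498558e+00, -4.66287753e-06,
        1.27541640e+00, -1.46018845e-01]), 'dq': array([ 0.00082673, -0.00117025,  0.00057615,  0.00072502, -0.00039895,
        0.00139745]), 'tau': array([ 1.17739437e-03, -4.31246495e+01, -2.44222856e+01,  7.18026306e-02,
        5.59141603e-02, -1.36496360e-04]), 'tool_pos': array([ 127.72650272, -508.83645605,  240.0640648 ]), 'tcp_rot': array([-3.14137643e+00,  1.50087893e-03, -1.32498620e+00]), 'contact_force': array([0.46463607, 0.05229019, 1.062369  ]), 'moment': array([-0.03779015, -0.00809977, -0.04063763]), 'grip_width': 92.0384256917184}
scene {'fx': 436.42022714778096, 'fy': 436.42022714778096, 'cx': 279.91305222547135, 'cy': 198.19465563063466, 'D': array([-0.10194302,  0.        ,  0.        ,  0.        ,  0.        ]), 'rvec': array([ 1.54299843,  1.7535247 , -0.89573519]), 'tvec': array([ 152.97469843, -256.09779481, 1372.35354325])}
top {'fx': 420.3225492290892, 'fy': 420.3225492290892, 'cx': 277.19346026671974, 'cy': 209.5325368316277, 'D': array([-0.03568016,  0.        ,  0.        ,  0.        ,  0.        ]), 'rvec': array([ 2.12409463, -2.13015632,  0.13020308]), 'tvec': array([-54.37218293, 540.87267593, 801.02247519])}
wrist {'fx': 291.56394882778903, 'fy': 291.56394882778903, 'cx': 277.5489529603046, 'cy': 206.7641290382694, 'D': array([-0.06022817,  0.        ,  0.        ,  0.        ,  0.        ]), 'rvec': array([-2.27284256,  1.76976153,  0.2825744 ]), 'tvec': array([-523.69691788,  -39.75774783,  391.97329454])}
```

View pics/a_scene.png

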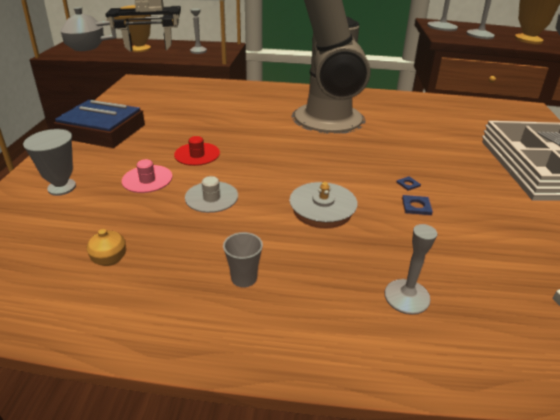

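View pics/a_top.png

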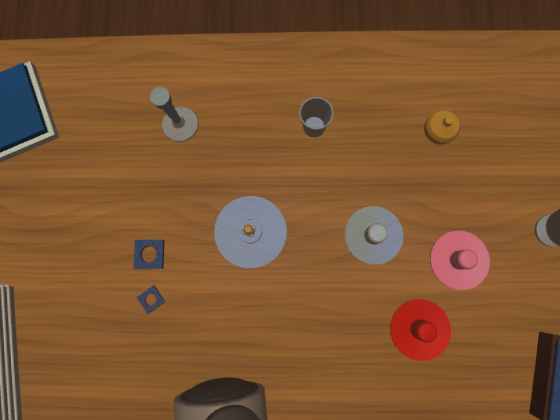

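View pics/a_wrist.png

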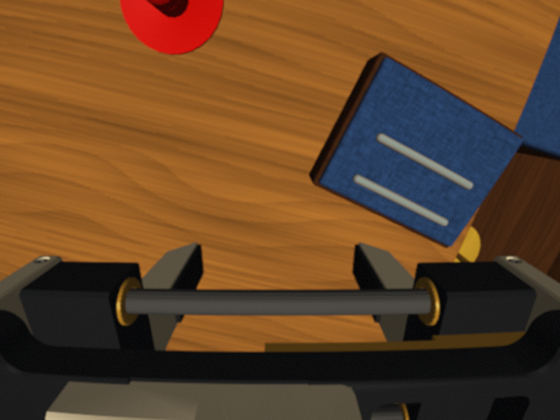

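The top view shows these candidates:
- **Boards:** the larger blue one at (149,254) is the target; the smaller one at (151,299) is a decoy.
- **Upper dishes:** silver at (374,235) is the target; pink at (460,260) and red at (421,330) are decoys.
- **Lower tier:** at (250,232).

Next I'll measure these positions and check the choice in a crop.

```bash
cat > h.py <<'E'
import numpy as np, cv2
from scipy.spatial.transform import Rotation as Ro
def ray(m,px):
    K=np.array([[m['fx'],0,m['cx']],[0,m['fy'],m['cy']],[0,0,1]])
    p=cv2.undistortPoints(np.array(px,float).reshape(-1,1,2),K,np.array(m['D']))[:,0]
    R=cv2.Rodrigues(np.array(m['rvec'],float))[0]; t=np.array(m['tvec'],float)
    c=-R.T@t
    d=np.c_[p,np.ones(len(p))]@R
    return c,d
def onz(m,px,z):
    c,d=ray(m,px); return c+d*((z-c[2])/d[:,2])[:,None]
def proj(m,P):
    K=np.array([[m['fx'],0,m['cx']],[0,m['fy'],m['cy']],[0,0,1]])
    return cv2.projectPoints(np.array(P,float).reshape(-1,1,3),np.array(m['rvec'],float),np.array(m['tvec'],float),K,np.array(m['D']))[0][:,0]
def blobs(mask,amin=60):
    cs,_=cv2.findContours(mask.astype(np.uint8)*255,cv2.RETR_EXTERNAL,cv2.CHAIN_APPROX_NONE)
    return [c for c in cs if cv2.contourArea(c)>amin]
E
python3 - <<'E'
import plant; print([n for n in dir(plant) if not n.startswith('__')])
from h import *
from plant import camera_model
im=cv2.imread("pics/a_top.png"); m=camera_model("top")
hsv=cv2.cvtColor(im,cv2.COLOR_BGR2HSV); H,S,V=cv2.split(hsv)
mk=(H>100)&(H<130)&(S>120)&(V<140)
for c in blobs(mk):
    P=onz(m,c[:,0,:],10)[:,:2].astype(np.float32)
    r=cv2.minAreaRect(P); print("blue",c[:,0].mean(0),r)
# silver: low sat or bluish bright
mk=((S<90)|((H>95)&(H<135)))&(V>100)
mk=cv2.morphologyEx(mk.astype(np.uint8),cv2.MORPH_OPEN,np.ones((3,3)))
for c in blobs(mk,800):
    for z in(0,10,27):
        P=onz(m,c[:,0,:],z)[:,:2].astype(np.float32)
        print("silver",z,c[:,0].mean(0),cv2.minEnclosingCircle(P),cv2.fitEllipse(P))
cv2.imwrite("pics/crop.png",cv2.resize(im[190:330,100:440],None,fx=2.3,fy=2.3,interpolation=cv2.INTER_CUBIC))
E
```

```text
['Unreachable', 'camera_model', 'capture', 'close_job', 'get_obs', 'tcp_to_tips']
blue [ 17.21495327 108.97663551] ((784.556396484375, 539.2908325195312), (183.39242553710938, 112.31913757324219), 22.145360946655273)
silver 0 [373.57926829 234.92682927] ((493.19134521484375, -254.3562469482422), 61.136505126953125) ((493.47979736328125, -254.42160034179688), (119.88523864746094, 120.21026611328125), 178.66265869140625)
silver 10 [373.57926829 234.92682927] ((492.2610778808594, -252.37933349609375), 60.43546676635742) ((492.546142578125, -252.44390869140625), (118.51062774658203, 118.83193969726562), 178.66261291503906)
silver 27 [373.57926829 234.92682927] ((490.679443359375, -249.01853942871094), 59.243812561035156) ((490.9589538574219, -249.0818634033203), (116.17381286621094, 116.48877716064453), 178.66221618652344)
silver 0 [249.95098039 231.55882353] ((501.16015625, 2.637214183807373), 76.52456665039062) ((501.5390930175781, 2.634766101837158), (149.96087646484375, 151.41493225097656), 179.19024658203125)
silver 10 [249.95098039 231.55882353] ((500.1385192871094, 1.6674814224243164), 75.64710235595703) ((500.5130310058594, 1.6650371551513672), (148.24143981933594, 149.67880249023438), 179.19029235839844)
silver 27 [249.95098039 231.55882353] ((498.4015808105469, 0.01893319934606552), 74.15553283691406) ((498.76873779296875, 0.016490519046783447), (145.318359375, 146.72738647460938), 179.1903533935547)
```

View pics/crop.png

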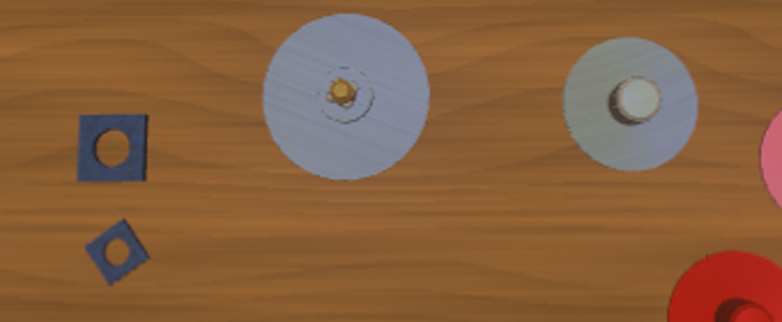

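The crop confirms it: the larger blue square is top-left, and the silver dish and its knob are distinct from the pink and red ones. Next I'll refine the board, stud and knob positions.

```bash
python3 - <<'E'
import plant; print(plant.tcp_to_tips if not callable(plant.tcp_to_tips) else plant.tcp_to_tips())
from h import *
from plant import camera_model
im=cv2.imread("pics/a_top.png"); m=camera_model("top")
H,S,V=cv2.split(cv2.cvtColor(im,cv2.COLOR_BGR2HSV))
print(im[245,138],im[232,250],cv2.cvtColor(im,cv2.COLOR_BGR2HSV)[245,138])
b=im.astype(int); mk=(b[:,:,0]>b[:,:,2]+5)&(V<140)
for c in blobs(mk,100):
    P=onz(m,c[:,0,:],10)[:,:2].astype(np.float32); print("blue",c[:,0].mean(0),cv2.minAreaRect(P))
sub=np.zeros_like(mk); 
mk2=(H<25)&(S>110)&(V>20); sub[215:250,235:265]=mk2[215:250,235:265]
for c in blobs(sub,5): 
    print("brass",cv2.minEnclosingCircle(c), onz(m,[cv2.minEnclosingCircle(c)[0]],71), onz(m,[cv2.minEnclosingCircle(c)[0]],64))
# knob in dish: bright low-sat
print(im[233,376],im[235,350],im[225,390])
sub[:]=False; w=(S<35)&(V>130); sub[215:255,355:395]=w[215:255,355:395]
for c in blobs(sub,20): print("knob",cv2.minEnclosingCircle(c),onz(m,[cv2.minEnclosingCircle(c)[0]],53))
E
```

```text
14.0
[89 65 56] [ 48  81 111] [112  95  89]
blue [555.4566474  381.08092486] ((207.81033325195312, -595.2083129882812), (23.54918098449707, 152.99034118652344), 85.36146545410156)
blue [150.359375 299.015625] ((362.0081481933594, 203.7652587890625), (40.61098861694336, 41.49370574951172), 36.193267822265625)
blue [147.97247706 253.7706422 ] ((453.894287109375, 212.40576171875), (57.883087158203125, 59.390689849853516), 0.12920698523521423)
blue [ 17.36574074 108.91203704] ((785.4500122070312, 538.2753295898438), (185.21461486816406, 113.07367706298828), 21.58078956604004)
brass ((248.5, 229.5), 5.147915363311768) [[497.52320581  -1.72145853  71.        ]] [[498.27000384  -1.02055097  64.        ]]
[155 157 151] [121 130 127] [144 131 127]
knob ((370.5, 245.5), 17.67776870727539) [[ 467.33742579 -237.14800839   53.        ]]
knob ((374.5, 223.0), 21.07733726501465) [[ 511.1967142  -246.39753931   53.        ]]
```

Request:
drive_tool(deltas=[{"hand": -1,"wz": 0.94},{"hand": -1,"wz": 0.94},{"hand": -1,"wz": 0.94},{"hand": -1,"tx": -0.54,"ty": -0.71},{"hand": -1,"tx": -0.54,"ty": -0.71},{"hand": -1,"tx": -0.54,"ty": -0.71},{"hand": -1,"tx": -0.54,"ty": -0.71},{"hand": -1,"tx": -0.54,"ty": -0.71},{"hand": -1,"tx": -0.54,"ty": -0.71},{"hand": -1,"tx": -0.54,"ty": -0.71},{"hand": -1,"tx": -0.54,"ty": -0.71},{"hand": -1,"tx": -0.54,"ty": -0.71},{"hand": -1,"tx": -0.54,"ty": -0.71},{"hand": -1,"tx": -0.54,"ty": -0.71},{"hand": -1,"tx": -0.54,"ty": -0.71}])

```text
invalid input
```

```bash
cat > snap.py <<'E'
import sys,pickle
from plant import *
from h import *
n=sys.argv[1]; cam=sys.argv[2]
o=get_obs(); m=camera_model(cam); im=capture(cam)
cv2.imwrite(f"pics/{n}.png",cv2.cvtColor(im,cv2.COLOR_RGB2BGR)); pickle.dump(m,open(f"pics/{n}.pkl","wb"))
R=cv2.Rodrigues(np.array(m['rvec'],float))[0]
print(o['time'],o['tool_pos'],o['tcp_rot'],o['contact_force'],o['grip_width'],"cam",-R.T@np.array(m['tvec']))
E
python3 snap.py w1 wrist
```

```text
0.15 [ 127.74000499 -508.940773    240.19470233] [-3.14141529e+00  1.16015502e-03 -1.32500916e+00] [ 0.23490557 -1.07658158 -0.24173985] 91.7509997314063 cam [ 209.41780739 -487.83508769  384.37156552]
```

View pics/w1.png

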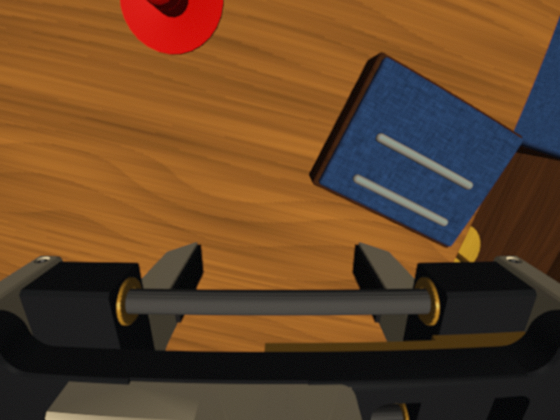

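The move was refused and the wrist view hasn't changed (red dish at (170,20)). I'll resend with every key filled in.

Request:
drive_tool(deltas=[{"hand": -1,"tx": 0,"ty": 0,"tz": 0,"wx": 0,"wy": 0,"wz": 0.94},{"hand": -1,"tx": 0,"ty": 0,"tz": 0,"wx": 0,"wy": 0,"wz": 0.94},{"hand": -1,"tx": 0,"ty": 0,"tz": 0,"wx": 0,"wy": 0,"wz": 0.94},{"hand": -1,"tx": -0.54,"ty": -0.71,"tz": 0,"wx": 0,"wy": 0,"wz": 0},{"hand": -1,"tx": -0.54,"ty": -0.71,"tz": 0,"wx": 0,"wy": 0,"wz": 0},{"hand": -1,"tx": -0.54,"ty": -0.71,"tz": 0,"wx": 0,"wy": 0,"wz": 0},{"hand": -1,"tx": -0.54,"ty": -0.71,"tz": 0,"wx": 0,"wy": 0,"wz": 0},{"hand": -1,"tx": -0.54,"ty": -0.71,"tz": 0,"wx": 0,"wy": 0,"wz": 0},{"hand": -1,"tx": -0.54,"ty": -0.71,"tz": 0,"wx": 0,"wy": 0,"wz": 0},{"hand": -1,"tx": -0.54,"ty": -0.71,"tz": 0,"wx": 0,"wy": 0,"wz": 0},{"hand": -1,"tx": -0.54,"ty": -0.71,"tz": 0,"wx": 0,"wy": 0,"wz": 0},{"hand": -1,"tx": -0.54,"ty": -0.71,"tz": 0,"wx": 0,"wy": 0,"wz": 0},{"hand": -1,"tx": -0.54,"ty": -0.71,"tz": 0,"wx": 0,"wy": 0,"wz": 0},{"hand": -1,"tx": -0.54,"ty": -0.71,"tz": 0,"wx": 0,"wy": 0,"wz": 0},{"hand": -1,"tx": -0.54,"ty": -0.71,"tz": 0,"wx": 0,"wy": 0,"wz": 0},{"hand": -1,"tx": 0,"ty": 0,"tz": 0,"wx": 0,"wy": 0,"wz": 0}])

```text
time: 1.53
tool_pos: [472.4, -246.3, 240.4]
tcp_rot: [-3.14, 0.001, -1.566]
contact_force: [-0.9, 0.5, -1.2]
grip_width: 91.5
```

```bash
python3 snap.py w2 wrist
```

```text
1.5333 [ 472.40186585 -246.29954092  240.43493099] [-3.13979925e+00  1.47074131e-03 -1.56618203e+00] [-0.8982654   0.46437997 -1.22851506] 91.5068143383764 cam [ 556.35979293 -245.42845503  384.73298542]
```

View pics/w2.png

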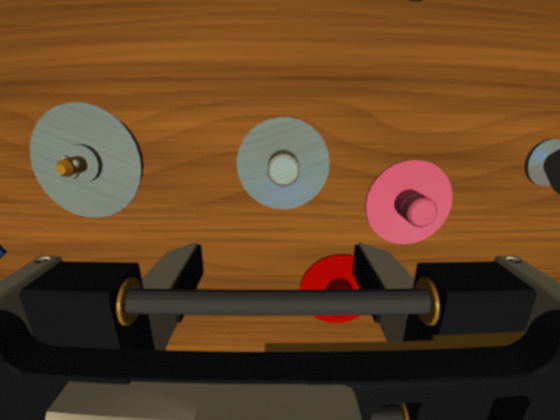

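Wrist view: silver dish rim at (283,163), knob at (284,169), stud at (66,167). I'll move over the stud for another look, then on to the board.

Request:
drive_tool(deltas=[{"hand": -1,"tx": -0.94,"ty": 0.15,"tz": 0,"wx": 0,"wy": 0,"wz": 0},{"hand": -1,"tx": -0.94,"ty": 0.15,"tz": 0,"wx": 0,"wy": 0,"wz": 0},{"hand": -1,"tx": -0.94,"ty": 0.15,"tz": 0,"wx": 0,"wy": 0,"wz": 0},{"hand": -1,"tx": -0.94,"ty": 0.15,"tz": 0,"wx": 0,"wy": 0,"wz": 0},{"hand": -1,"tx": -0.94,"ty": 0.15,"tz": 0,"wx": 0,"wy": 0,"wz": 0},{"hand": -1,"tx": -0.94,"ty": 0.15,"tz": 0,"wx": 0,"wy": 0,"wz": 0},{"hand": -1,"tx": 0,"ty": 0,"tz": 0,"wx": 0,"wy": 0,"wz": 0},{"hand": -1,"tx": 0,"ty": 0,"tz": 0,"wx": 0,"wy": 0,"wz": 0}])

```text
time: 2.25
tool_pos: [432.0, -23.8, 240.9]
tcp_rot: [-3.141, -0.001, -1.568]
contact_force: [0.5, -0.5, 0.4]
grip_width: 91.8
```

```bash
python3 snap.py w3 wrist; python3 - <<'E'
from h import *; import pickle
im=cv2.imread("pics/w2.png"); m=pickle.load(open("pics/w2.pkl","rb"))
H,S,V=cv2.split(cv2.cvtColor(im,cv2.COLOR_BGR2HSV))
for (x0,y0,x1,y1) in [(225,105,340,220)]:
    mk=np.zeros(S.shape,bool); mk[y0:y1,x0:x1]=(S<90)[y0:y1,x0:x1]
    c=max(blobs(mk,500),key=cv2.contourArea); 
    for z in(0,10):
        P=onz(m,c[:,0],z)[:,:2].astype(np.float32); print(z,cv2.minEnclosingCircle(P),cv2.fitEllipse(P))
cv2.imwrite("pics/c2.png",cv2.resize(im[110:220,220:340],None,fx=5,fy=5))
E
```

```text
2.25 [432.04955515 -23.79235576 240.901792  ] [-3.14143173e+00 -5.56056971e-04 -1.56817541e+00] [ 0.45799773 -0.45438029  0.43371234] 91.76860299075135 cam [516.23215158 -22.80408797 385.07420974]
0 ((490.48046875, -251.8754119873047), 61.78350067138672) ((490.41876220703125, -252.0389404296875), (121.64163970947266, 121.98201751708984), 80.63394927978516)
10 ((492.19287109375, -251.70782470703125), 60.177547454833984) ((492.1327209472656, -251.86712646484375), (118.47992706298828, 118.81144714355469), 80.63363647460938)
```

View pics/w3.png

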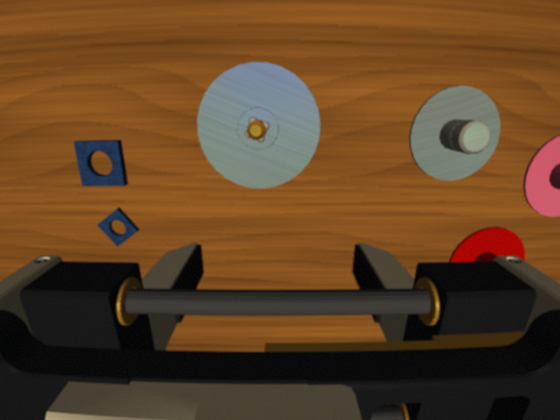

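View pics/c2.png

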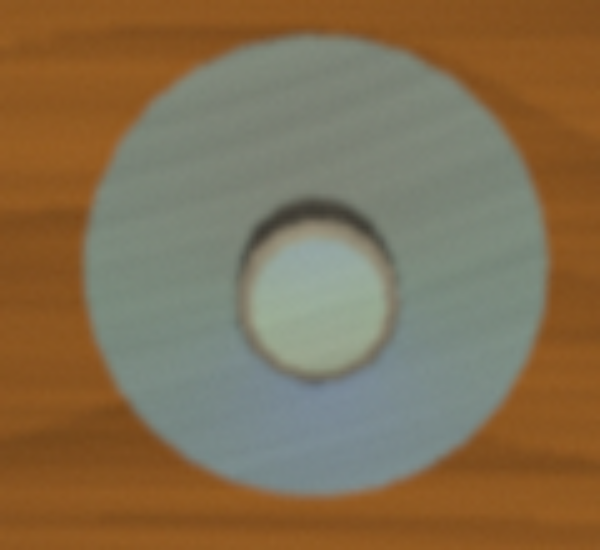

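Dish centre is (492.3,-252.1), and both views agree. In w3 the stud tip is at (257,130) and the large board at (101,163). Moving over the board.

Request:
drive_tool(deltas=[{"hand": -1,"tx": -0.96,"ty": 0.1,"tz": 0,"wx": 0,"wy": 0,"wz": 0},{"hand": -1,"tx": -0.96,"ty": 0.1,"tz": 0,"wx": 0,"wy": 0,"wz": 0},{"hand": -1,"tx": -0.96,"ty": 0.1,"tz": 0,"wx": 0,"wy": 0,"wz": 0},{"hand": -1,"tx": -0.96,"ty": 0.1,"tz": 0,"wx": 0,"wy": 0,"wz": 0},{"hand": -1,"tx": -0.96,"ty": 0.1,"tz": 0,"wx": 0,"wy": 0,"wz": 0},{"hand": -1,"tx": -0.96,"ty": 0.1,"tz": 0,"wx": 0,"wy": 0,"wz": 0},{"hand": -1,"tx": 0,"ty": 0,"tz": 0,"wx": 0,"wy": 0,"wz": 0},{"hand": -1,"tx": 0,"ty": 0,"tz": 0,"wx": 0,"wy": 0,"wz": 0}])

```text
time: 2.97
tool_pos: [409.3, 206.0, 240.3]
tcp_rot: [3.141, -0.001, -1.569]
contact_force: [-0.5, -0.5, -0.0]
grip_width: 92.2
```

```bash
python3 snap.py w4 wrist; python3 - <<'E'
from h import *; import pickle
im=cv2.imread("pics/w3.png"); m=pickle.load(open("pics/w3.pkl","rb"))
H,S,V=cv2.split(cv2.cvtColor(im,cv2.COLOR_BGR2HSV))
mk=np.zeros(S.shape,bool); mk[50:200,185:335]=(S<95)[50:200,185:335]
c=max(blobs(mk,500),key=cv2.contourArea)
P=onz(m,c[:,0],27)[:,:2].astype(np.float32); print("rim",cv2.minEnclosingCircle(P),cv2.fitEllipse(P))
mk[:]=False; mk[110:150,235:280]=((S>110)&(H<30))[110:150,235:280]
for c in blobs(mk,5):
    q=cv2.minEnclosingCircle(c); print("stud",q,onz(m,[q[0]],71),onz(m,[q[0]],60))
im=cv2.imread("pics/w4.png"); m=pickle.load(open("pics/w4.pkl","rb"))
b=im.astype(int); mk=(b[:,:,0]>b[:,:,2]+15); mk[245:]=False
for c in blobs(mk,200):
    P=onz(m,c[:,0,:],10)[:,:2].astype(np.float32); print("blue",c[:,0].mean(0),cv2.minAreaRect(P))
cv2.imwrite("pics/c3.png",np.hstack([cv2.resize(cv2.imread("pics/w3.png")[95:165,220:295],(375,350)),cv2.resize(im[90:230,200:350],(375,350))]))
E
```

```text
2.9667 [409.3127968  205.97716815 240.34534859] [ 3.14139196e+00 -7.46022865e-04 -1.56938212e+00] [-0.49288117 -0.4828049  -0.00667857] 92.23329400665179 cam [493.53913455 206.89994583 384.46153038]
rim ((498.3319396972656, 0.1470976620912552), 74.07002258300781) ((498.4197082519531, 0.08693782985210419), (146.4572296142578, 146.6416473388672), 23.640413284301758)
stud ((256.1481628417969, 129.55555725097656), 9.624382019042969) [[498.88141422  -0.59256404  71.        ]] [[4.98273729e+02 1.85362818e-01 6.00000000e+01]]
blue [278.32222222 212.37777778] ((362.9022521972656, 205.58261108398438), (40.35875701904297, 40.495445251464844), 35.91928482055664)
blue [272.31284916 144.12290503] ((453.7450866699219, 213.2288818359375), (56.429840087890625, 58.08934020996094), 0.15800289809703827)
```

View pics/w4.png

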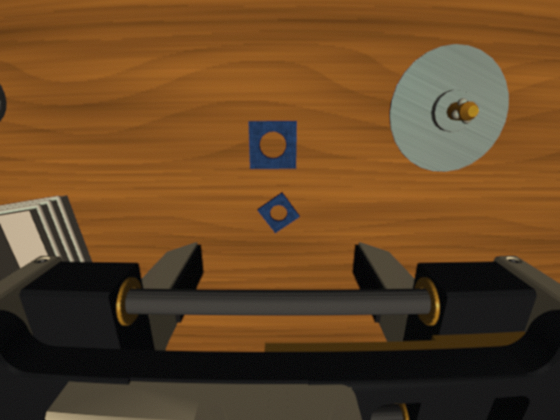

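View pics/c3.png

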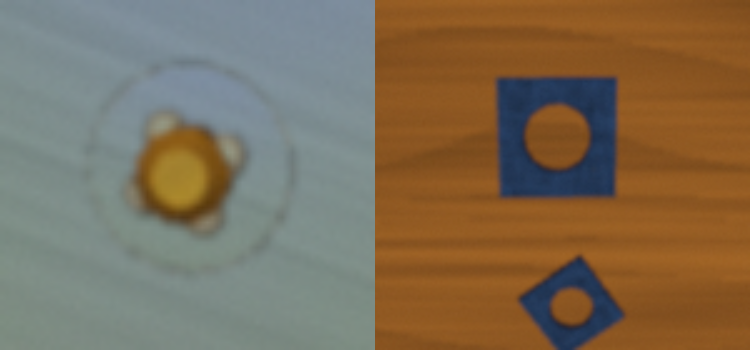

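In w4 the large board is at (272,144), giving world (453.8,212.8) with its sides along the axes. The stud is at (498.4,0). Descending onto the board with the jaws along y.

Request:
drive_tool(deltas=[{"hand": -1,"tx": -0.03,"ty": -0.22,"tz": 0.8,"wx": 0,"wy": 0,"wz": 0},{"hand": -1,"tx": -0.03,"ty": -0.22,"tz": 0.8,"wx": 0,"wy": 0,"wz": 0},{"hand": -1,"tx": -0.03,"ty": -0.22,"tz": 0.8,"wx": 0,"wy": 0,"wz": 0},{"hand": -1,"tx": -0.03,"ty": -0.22,"tz": 0.8,"wx": 0,"wy": 0,"wz": 0},{"hand": -1,"tx": -0.04,"ty": -0.22,"tz": 0.8,"wx": 0,"wy": 0,"wz": 0},{"hand": -1,"tx": 0,"ty": 0,"tz": 0,"wx": 0,"wy": 0,"wz": 0},{"hand": -1,"tx": 0,"ty": 0,"tz": 0,"wx": 0,"wy": 0,"wz": 0}])

```text
time: 3.6
tool_pos: [452.7, 209.9, 79.6]
tcp_rot: [3.138, -0.002, -1.574]
contact_force: [0.7, 0.0, 0.4]
grip_width: 91.8
```

Request:
drive_tool(deltas=[{"hand": -1,"tx": -0.06,"ty": -0.03,"tz": 0.5,"wx": 0,"wy": 0,"wz": 0},{"hand": -1,"tx": 0,"ty": 0,"tz": 0.5,"wx": 0,"wy": 0,"wz": 0},{"hand": -1,"tx": 0,"ty": 0,"tz": 0.3,"wx": 0,"wy": 0,"wz": 0},{"hand": -1,"tx": 0,"ty": 0,"tz": 0.26,"wx": 0,"wy": 0,"wz": 0},{"hand": -1,"tx": 0,"ty": 0,"tz": 0,"wx": 0,"wy": 0,"wz": 0},{"hand": -1,"tx": 0,"ty": 0,"tz": 0,"wx": 0,"wy": 0,"wz": 0}])

```text
time: 4.1
tool_pos: [454.7, 214.3, 19.5]
tcp_rot: [-3.14, 0.0, -1.572]
contact_force: [-0.2, 0.7, 0.0]
grip_width: 91.5
```

```bash
python3 snap.py w5 wrist
```

```text
4.1 [454.71949496 214.33109703  19.52382483] [-3.14008095e+00  2.89581980e-04 -1.57181659e+00] [-0.23470946  0.67526338  0.01908908] 91.49962932393494 cam [538.71880049 214.87696038 163.80966624]
```

View pics/w5.png

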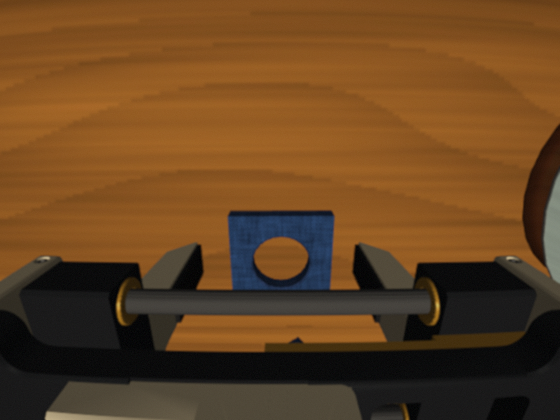

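The board at (281,255) sits centred between the fingers (inner edges about 203 and 354). I'll go slightly lower, then close.

Request:
drive_tool(deltas=[{"hand": -1,"tx": 0,"ty": 0,"tz": 0.06,"wx": 0,"wy": 0,"wz": 0},{"hand": 1,"tx": 0,"ty": 0,"tz": 0,"wx": 0,"wy": 0,"wz": 0},{"hand": 1,"tx": 0,"ty": 0,"tz": 0,"wx": 0,"wy": 0,"wz": 0},{"hand": 1,"tx": 0,"ty": 0,"tz": 0,"wx": 0,"wy": 0,"wz": 0},{"hand": 1,"tx": 0,"ty": 0,"tz": 0,"wx": 0,"wy": 0,"wz": 0},{"hand": 1,"tx": 0,"ty": 0,"tz": 0,"wx": 0,"wy": 0,"wz": 0},{"hand": 1,"tx": 0,"ty": 0,"tz": 0,"wx": 0,"wy": 0,"wz": 0},{"hand": 1,"tx": 0,"ty": 0,"tz": 0,"wx": 0,"wy": 0,"wz": 0}])

```text
time: 4.82
tool_pos: [454.0, 214.7, 15.9]
tcp_rot: [-3.142, -0.0, -1.571]
contact_force: [0.5, 0.6, 1.0]
grip_width: 59.7
```

Request:
drive_tool(deltas=[{"hand": 1,"tx": 0,"ty": 0,"tz": -0.4,"wx": 0,"wy": 0,"wz": 0},{"hand": 1,"tx": 0,"ty": 0,"tz": -0.7,"wx": 0,"wy": 0,"wz": 0},{"hand": 1,"tx": 0,"ty": 0,"tz": -0.7,"wx": 0,"wy": 0,"wz": 0},{"hand": 1,"tx": 0,"ty": 0,"tz": -0.7,"wx": 0,"wy": 0,"wz": 0},{"hand": 1,"tx": 0,"ty": 0,"tz": -0.5,"wx": 0,"wy": 0,"wz": 0},{"hand": 1,"tx": 0,"ty": 0,"tz": 0,"wx": 0,"wy": 0,"wz": 0},{"hand": 1,"tx": 0,"ty": 0,"tz": 0,"wx": 0,"wy": 0,"wz": 0}])

```text
time: 5.4
tool_pos: [454.4, 214.8, 136.7]
tcp_rot: [-3.139, 0.001, -1.571]
contact_force: [0.5, 0.6, -1.2]
grip_width: 59.5
```

```bash
python3 snap.py w6 wrist
```

```text
5.4 [454.42159338 214.82013061 136.65794886] [-3.13932449e+00  6.00181012e-04 -1.57113198e+00] [ 0.50739345  0.62285349 -1.20229134] 59.491214516184044 cam [538.2930738  215.39967747 281.00268559]
```

View pics/w6.png

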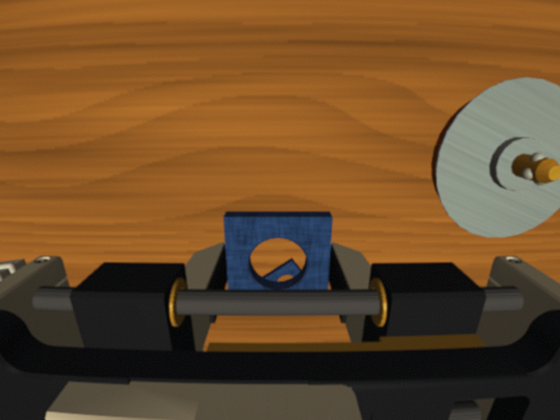

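```bash
python3 - <<'E'
from h import *; import pickle
im=cv2.imread("pics/w6.png"); m=pickle.load(open("pics/w6.pkl","rb"))
print([tuple(im[r,240]) for r in range(208,224)])
print([(c,tuple(im[250,c])) for c in list(range(219,232))+list(range(324,336))])
zt=136.66-5.9
b=im.astype(int); mk=(b[:,:,0]>b[:,:,2]+15); mk[290:]=False; mk[:200]=False
cs,h=cv2.findContours(mk.astype(np.uint8),cv2.RETR_CCOMP,cv2.CHAIN_APPROX_NONE)
for c in cs:
    if cv2.contourArea(c)>200:
        P=onz(m,c[:,0],zt); print(c[:,0].min(0),c[:,0].max(0),P.min(0),P.max(0))
print(onz(m,[(225,217),(331,217)],zt))
cv2.imwrite("pics/c6.png",cv2.resize(im[200:300,210:345],None,fx=5,fy=5))
E
```

```text
[(np.uint8(32), np.uint8(84), np.uint8(136)), (np.uint8(31), np.uint8(84), np.uint8(137)), (np.uint8(32), np.uint8(78), np.uint8(125)), (np.uint8(38), np.uint8(55), np.uint8(86)), (np.uint8(40), np.uint8(32), np.uint8(38)), (np.uint8(40), np.uint8(25), np.uint8(17)), (np.uint8(39), np.uint8(24), np.uint8(16)), (np.uint8(44), np.uint8(28), np.uint8(19)), (np.uint8(60), np.uint8(39), np.uint8(25)), (np.uint8(85), np.uint8(55), np.uint8(34)), (np.uint8(99), np.uint8(65), np.uint8(42)), (np.uint8(104), np.uint8(68), np.uint8(43)), (np.uint8(102), np.uint8(66), np.uint8(42)), (np.uint8(98), np.uint8(65), np.uint8(40)), (np.uint8(98), np.uint8(65), np.uint8(41)), (np.uint8(99), np.uint8(64), np.uint8(38))]
[(219, (np.uint8(63), np.uint8(79), np.uint8(87))), (220, (np.uint8(58), np.uint8(72), np.uint8(80))), (221, (np.uint8(41), np.uint8(54), np.uint8(58))), (222, (np.uint8(22), np.uint8(29), np.uint8(31))), (223, (np.uint8(13), np.uint8(14), np.uint8(14))), (224, (np.uint8(22), np.uint8(14), np.uint8(11))), (225, (np.uint8(56), np.uint8(39), np.uint8(26))), (226, (np.uint8(80), np.uint8(51
[... 476 characters left out ...]
9))), (328, (np.uint8(108), np.uint8(70), np.uint8(44))), (329, (np.uint8(96), np.uint8(62), np.uint8(41))), (330, (np.uint8(65), np.uint8(44), np.uint8(29))), (331, (np.uint8(27), np.uint8(20), np.uint8(13))), (332, (np.uint8(8), np.uint8(7), np.uint8(8))), (333, (np.uint8(21), np.uint8(24), np.uint8(28))), (334, (np.uint8(37), np.uint8(48), np.uint8(54))), (335, (np.uint8(56), np.uint8(70), np.uint8(76)))]
[224 213] [331 289] [437.76267037 184.94195791 130.76      ] [486.16209528 245.91523668 130.76      ]
[248 236] [307 278] [445.4681618  198.40740789 130.76      ] [472.49005776 232.46171168 130.76      ]
[[483.74629898 244.2904964  130.76      ]
 [483.84032675 186.10155693 130.76      ]]
```

View pics/c6.png

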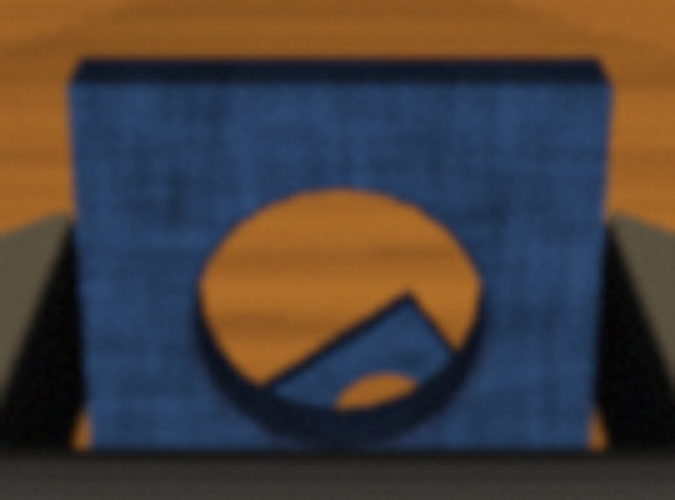

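Board is held level, centred about (0,+0.5) mm from the TCP. Carrying it to the stud.

Request:
drive_tool(deltas=[{"hand": 1,"tx": 0.6,"ty": -0.1,"tz": 0,"wx": 0,"wy": 0,"wz": 0},{"hand": 1,"tx": 0.8,"ty": -0.2,"tz": 0,"wx": 0,"wy": 0,"wz": 0},{"hand": 1,"tx": 0.8,"ty": -0.2,"tz": 0,"wx": 0,"wy": 0,"wz": 0},{"hand": 1,"tx": 0.8,"ty": -0.2,"tz": 0,"wx": 0,"wy": 0,"wz": 0},{"hand": 1,"tx": 0.8,"ty": -0.2,"tz": 0,"wx": 0,"wy": 0,"wz": 0},{"hand": 1,"tx": 0.8,"ty": -0.1,"tz": 0,"wx": 0,"wy": 0,"wz": 0},{"hand": 1,"tx": 0.5,"ty": -0.1,"tz": 0,"wx": 0,"wy": 0,"wz": 0},{"hand": 1,"tx": 0.28,"ty": 0,"tz": 0,"wx": 0,"wy": 0,"wz": 0},{"hand": 1,"tx": 0,"ty": 0,"tz": 0,"wx": 0,"wy": 0,"wz": 0},{"hand": 1,"tx": 0,"ty": 0,"tz": 0,"wx": 0,"wy": 0,"wz": 0}])

```text
time: 6.28
tool_pos: [497.1, -0.2, 134.9]
tcp_rot: [3.139, 0.001, -1.572]
contact_force: [0.6, 0.5, -0.3]
grip_width: 59.6
```

```bash
python3 snap.py w7 wrist; python3 -c "
import cv2;im=cv2.imread('pics/w7.png');cv2.imwrite('pics/c7.png',cv2.resize(im[190:300,190:360],None,fx=4.5,fy=4.5))"
```

```text
6.2833 [ 4.97119921e+02 -1.82370931e-01  1.34904887e+02] [ 3.13931827e+00  7.13045975e-04 -1.57220919e+00] [ 0.59631129  0.45535588 -0.334027  ] 59.55272279165261 cam [5.81663888e+02 2.73226006e-01 2.78866570e+02]
```

View pics/c7.png

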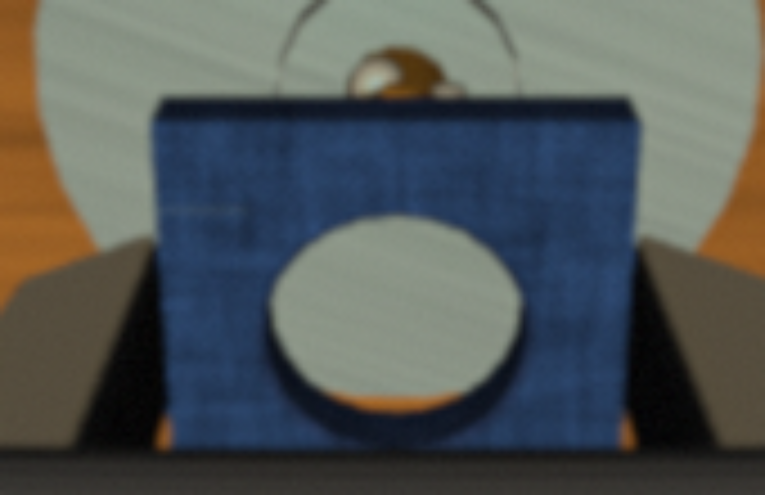

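The stud appears just behind the board's front edge, laterally in line with the hole. I'll go down to just above the stud tip and recheck.

Request:
drive_tool(deltas=[{"hand": 1,"tx": 0,"ty": -0.03,"tz": 0.4,"wx": 0,"wy": 0,"wz": 0},{"hand": 1,"tx": 0,"ty": 0,"tz": 0.4,"wx": 0,"wy": 0,"wz": 0},{"hand": 1,"tx": 0,"ty": 0,"tz": 0.3,"wx": 0,"wy": 0,"wz": 0},{"hand": 1,"tx": 0,"ty": 0,"tz": 0,"wx": 0,"wy": 0,"wz": 0},{"hand": 1,"tx": 0,"ty": 0,"tz": 0,"wx": 0,"wy": 0,"wz": 0}])

```text
time: 6.75
tool_pos: [498.6, 0.8, 91.6]
tcp_rot: [3.14, 0.0, -1.569]
contact_force: [-0.1, -0.2, 0.2]
grip_width: 59.6
```

```bash
python3 snap.py w8 wrist;  python3 snap.py t8 top; python3 -c "
import cv2;im=cv2.imread('pics/w8.png');cv2.imwrite('pics/c8.png',cv2.resize(im[190:300,190:360],None,fx=4.5,fy=4.5))"
```

```text
6.75 [498.565011     0.79034323  91.56148973] [ 3.13996277e+00  3.43519756e-04 -1.56930476e+00] [-0.10533352 -0.19242225  0.17064532] 59.61166822570486 cam [582.99495321   1.56648676 235.54702623]
6.8 [4.99144614e+02 4.88552202e-01 9.21902041e+01] [ 3.14154935e+00  4.22748895e-05 -1.56954730e+00] [-0.09441449  0.90053503 -0.13395365] 59.41118178329213 cam [412.05282376 -81.93971558 872.14387864]
```

View pics/c8.png

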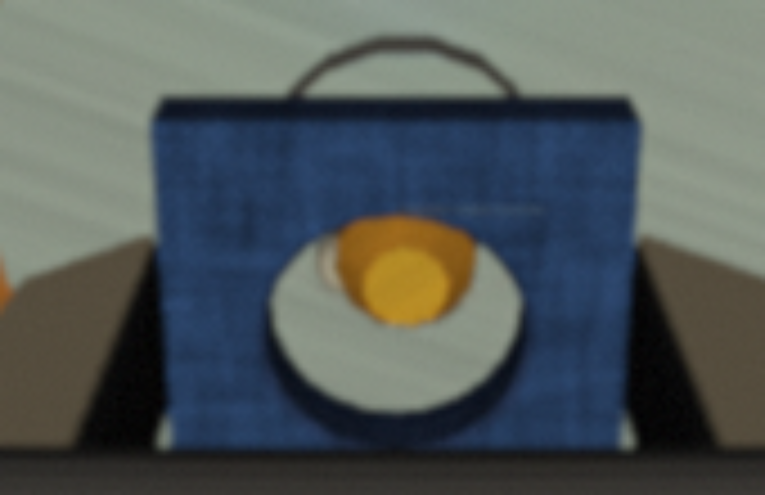

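```bash
python3 - <<'E'
from h import *; import pickle
m=pickle.load(open("pics/w8.pkl","rb"))
print(onz(m,[(280,253.8)],71)); zt=85.9
print(onz(m,[(278.2,238.0),(250,258),(306.3,258)],zt), onz(m,[(225,216.5),(331,216.5)],zt))
print(onz(m,[(278.2,282)],75.9))
E
```

```text
[[ 4.97972248e+02 -1.52763310e-01  7.10000000e+01]]
[[515.52883393   1.06893245  85.9       ]
 [502.90622197  17.22531688  85.9       ]
 [503.01390494 -15.12586424  85.9       ]] [[528.24025933  30.23238194  85.9       ]
 [528.43078203 -27.77551355  85.9       ]]
[[480.60652315   0.91872418  75.9       ]]
```

Request:
drive_tool(deltas=[{"hand": 1,"tx": 0.03,"ty": 0,"tz": 0,"wx": 0,"wy": 0,"wz": 0},{"hand": 1,"tx": 0,"ty": 0,"tz": 0.2,"wx": 0,"wy": 0,"wz": 0},{"hand": 1,"tx": 0,"ty": 0,"tz": 0.2,"wx": 0,"wy": 0,"wz": 0},{"hand": 1,"tx": 0,"ty": 0,"tz": 0.2,"wx": 0,"wy": 0,"wz": 0},{"hand": 1,"tx": 0,"ty": 0,"tz": 0.2,"wx": 0,"wy": 0,"wz": 0},{"hand": 1,"tx": 0,"ty": 0,"tz": 0.1,"wx": 0,"wy": 0,"wz": 0},{"hand": 1,"tx": 0,"ty": 0,"tz": 0,"wx": 0,"wy": 0,"wz": 0},{"hand": 1,"tx": 0,"ty": 0,"tz": 0,"wx": 0,"wy": 0,"wz": 0}])

```text
time: 7.52
tool_pos: [498.9, -1.8, 55.5]
tcp_rot: [3.141, 0.0, -1.571]
contact_force: [-0.5, -0.2, 0.5]
grip_width: 59.2
```

```bash
python3 snap.py w9 wrist;  python3 -c "
import cv2;im=cv2.imread('pics/w9.png');cv2.imwrite('pics/c9.png',cv2.resize(im[190:300,190:360],None,fx=4.5,fy=4.5))"
```

```text
7.5167 [498.93596812  -1.77612681  55.4620656 ] [ 3.14065750e+00  5.08275893e-05 -1.57117595e+00] [-0.51588333 -0.22150776  0.5281552 ] 59.22269441949664 cam [583.27775085  -1.1305732  199.53266251]
```

View pics/c9.png

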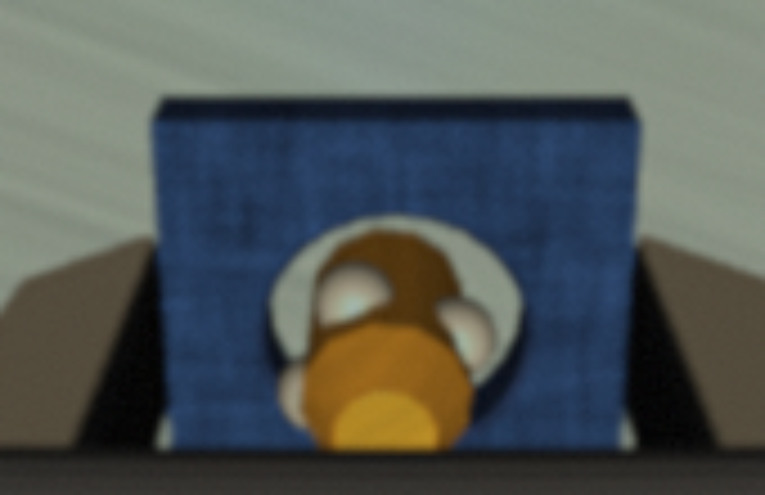

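The stud is through the hole with no contact force. Lowering the last 3–4 mm.

Request:
drive_tool(deltas=[{"hand": 1,"tx": -0.02,"ty": 0,"tz": 0.06,"wx": 0,"wy": 0,"wz": 0},{"hand": 1,"tx": 0,"ty": 0,"tz": 0.03,"wx": 0,"wy": 0,"wz": 0},{"hand": 1,"tx": 0,"ty": 0,"tz": 0,"wx": 0,"wy": 0,"wz": 0},{"hand": 1,"tx": 0,"ty": 0,"tz": 0,"wx": 0,"wy": 0,"wz": 0}])

```text
time: 7.9
tool_pos: [499.2, -0.9, 52.4]
tcp_rot: [-3.141, -0.0, -1.571]
contact_force: [-0.3, -0.2, -0.9]
grip_width: 59.6
```

Request:
drive_tool(deltas=[{"hand": 1,"tx": 0,"ty": 0,"tz": 0.02,"wx": 0,"wy": 0,"wz": 0},{"hand": 1,"tx": 0,"ty": 0,"tz": 0,"wx": 0,"wy": 0,"wz": 0},{"hand": 1,"tx": 0,"ty": 0,"tz": 0,"wx": 0,"wy": 0,"wz": 0}])

```text
time: 8.15
tool_pos: [499.3, -1.0, 51.9]
tcp_rot: [-3.141, -0.0, -1.571]
contact_force: [-0.7, -0.8, 4.9]
grip_width: 59.5
```

Contact at 4.9 N, so the board is on the seat. Releasing and lifting.

Request:
drive_tool(deltas=[{"hand": -1,"tx": 0,"ty": 0,"tz": 0,"wx": 0,"wy": 0,"wz": 0},{"hand": -1,"tx": 0,"ty": 0,"tz": 0,"wx": 0,"wy": 0,"wz": 0},{"hand": -1,"tx": 0,"ty": 0,"tz": 0,"wx": 0,"wy": 0,"wz": 0},{"hand": -1,"tx": 0,"ty": 0,"tz": 0,"wx": 0,"wy": 0,"wz": 0},{"hand": -1,"tx": 0,"ty": 0,"tz": -0.3,"wx": 0,"wy": 0,"wz": 0},{"hand": -1,"tx": 0,"ty": 0,"tz": -0.7,"wx": 0,"wy": 0,"wz": 0},{"hand": -1,"tx": 0,"ty": 0,"tz": -0.7,"wx": 0,"wy": 0,"wz": 0},{"hand": -1,"tx": 0,"ty": 0.5,"tz": -0.7,"wx": 0,"wy": 0,"wz": 0},{"hand": -1,"tx": 0,"ty": 0.7,"tz": -0.2,"wx": 0,"wy": 0,"wz": 0},{"hand": -1,"tx": 0,"ty": 0.7,"tz": 0,"wx": 0,"wy": 0,"wz": 0},{"hand": -1,"tx": 0,"ty": 0,"tz": 0,"wx": 0,"wy": 0,"wz": 0},{"hand": -1,"tx": 0,"ty": 0,"tz": 0,"wx": 0,"wy": 0,"wz": 0}])

```text
time: 9.15
tool_pos: [422.4, -0.9, 155.8]
tcp_rot: [-3.141, -0.0, -1.571]
contact_force: [0.3, -0.3, 0.3]
grip_width: 92.0
```

```bash
python3 snap.py w10 wrist
```

```text
9.15 [422.39800353  -0.86806548 155.84014692] [-3.14108046e+00 -1.70110071e-04 -1.57139222e+00] [ 0.28574461 -0.30674137  0.294126  ] 91.96306704491492 cam [ 5.06527795e+02 -2.11106882e-01  3.00014649e+02]
```

View pics/w10.png

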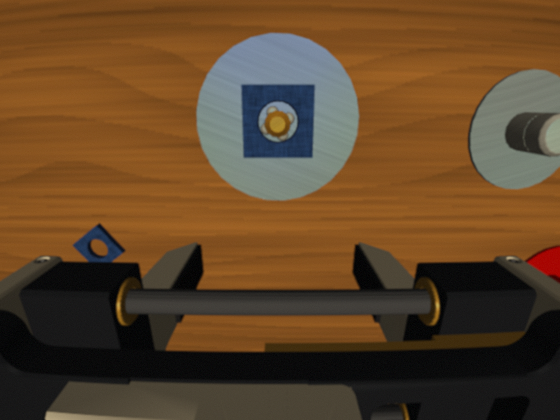

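Board lies flat at (278,121), around the stud at (277,123), and it's released. Measuring from this near-overhead view, then on to the dish.

Request:
drive_tool(deltas=[{"hand": -1,"tx": 0.78,"ty": -0.15,"tz": 0,"wx": 0,"wy": 0,"wz": 0},{"hand": -1,"tx": 0.78,"ty": -0.15,"tz": 0,"wx": 0,"wy": 0,"wz": 0},{"hand": -1,"tx": 0.78,"ty": -0.15,"tz": 0,"wx": 0,"wy": 0,"wz": 0},{"hand": -1,"tx": 0.78,"ty": -0.15,"tz": 0,"wx": 0,"wy": 0,"wz": 0},{"hand": -1,"tx": 0.78,"ty": -0.15,"tz": 0,"wx": 0,"wy": 0,"wz": 0},{"hand": -1,"tx": 0.78,"ty": -0.15,"tz": 0,"wx": 0,"wy": 0,"wz": 0},{"hand": -1,"tx": 0.78,"ty": -0.15,"tz": 0,"wx": 0,"wy": 0,"wz": 0},{"hand": -1,"tx": 0.78,"ty": -0.15,"tz": 0,"wx": 0,"wy": 0,"wz": 0},{"hand": -1,"tx": 0,"ty": 0,"tz": 0,"wx": 0,"wy": 0,"wz": 0},{"hand": -1,"tx": 0,"ty": 0,"tz": 0,"wx": 0,"wy": 0,"wz": 0}])

```text
time: 10.03
tool_pos: [471.7, -252.2, 154.5]
tcp_rot: [3.141, 0.0, -1.574]
contact_force: [0.6, -0.5, 0.2]
grip_width: 92.0
```

```bash
python3 snap.py w11 wrist; python3 - <<'E'
from h import *; import pickle
im=cv2.imread("pics/w10.png"); m=pickle.load(open("pics/w10.pkl","rb"))
b=im.astype(int); H,S,V=cv2.split(cv2.cvtColor(im,cv2.COLOR_BGR2HSV))
mk=np.zeros(S.shape,bool); R=np.s_[75:168,232:325]; mk[R]=((V<130)&(S>100)&(H>90))[R]
for c in blobs(mk,500): print("board",cv2.minAreaRect(onz(m,c[:,0],46)[:,:2].astype(np.float32)))
mk[:]=False; R=np.s_[98:148,252:304]; mk[R]=((S>110)&(H<30))[R]
for c in blobs(mk,10):
    q=cv2.minEnclosingCircle(c); print("stud",q,onz(m,[q[0]],63))
mk[:]=False; R=np.s_[100:150,255:300]; mk[R]=((S>180)&(H<30)&(V>170))[R]
for c in blobs(mk,5):
    q=cv2.minEnclosingCircle(c); print("tip",q,onz(m,[q[0]],71))
mk[:]=False; mk[20:215,185:370]=((S<95)|(H>80))[20:215,185:370]
c=max(blobs(mk,500),key=cv2.contourArea)
print("rim",cv2.fitEllipse(onz(m,c[:,0],27)[:,:2].astype(np.float32)))
im=cv2.imread("pics/w11.png"); m=pickle.load(open("pics/w11.pkl","rb"))
E
```

```text
10.0333 [ 471.66657499 -252.22652488  154.5155731 ] [ 3.14124836e+00  3.46102895e-04 -1.57361919e+00] [ 0.58246633 -0.54584368  0.18294628] 92.03945308483314 cam [ 555.92511421 -251.84206878  298.61811851]
board ((499.23138427734375, -0.20552825927734375), (57.984554290771484, 59.01195526123047), 0.057417191565036774)
stud ((276.9765930175781, 123.44490051269531), 13.14246654510498) [[4.98245999e+02 2.28495319e-01 6.30000000e+01]]
rim ((498.33953857421875, 0.17152485251426697), (146.51939392089844, 146.59912109375), 171.3200225830078)
```

View pics/w11.png

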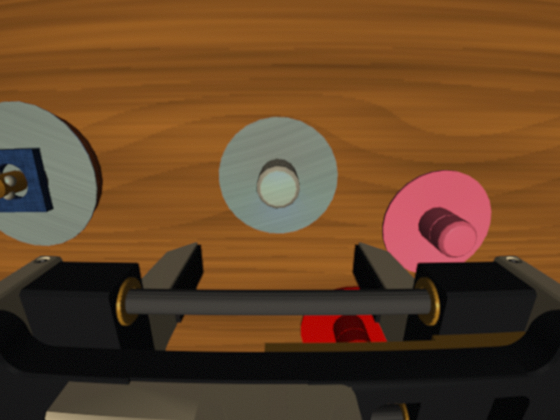

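Silver dish at (278,175), knob at (278,187), not the pink or red one. Descending over the knob.

Request:
drive_tool(deltas=[{"hand": -1,"tx": 0,"ty": -0.26,"tz": 0.4,"wx": 0,"wy": 0,"wz": 0},{"hand": -1,"tx": 0,"ty": -0.26,"tz": 0.6,"wx": 0,"wy": 0,"wz": 0},{"hand": -1,"tx": 0,"ty": 0,"tz": 0.6,"wx": 0,"wy": 0,"wz": 0},{"hand": -1,"tx": 0,"ty": 0,"tz": 0,"wx": 0,"wy": 0,"wz": 0},{"hand": -1,"tx": 0,"ty": 0,"tz": 0,"wx": 0,"wy": 0,"wz": 0}])

```text
time: 10.5
tool_pos: [491.3, -248.9, 90.7]
tcp_rot: [3.139, 0.002, -1.57]
contact_force: [0.2, 0.2, 0.7]
grip_width: 91.9
```

```bash
python3 snap.py w12 wrist; python3 - <<'E'
from h import *; import pickle
im=cv2.imread("pics/w11.png"); m=pickle.load(open("pics/w11.pkl","rb"))
H,S,V=cv2.split(cv2.cvtColor(im,cv2.COLOR_BGR2HSV))
mk=np.zeros(S.shape,bool); mk[100:245,205:350]=(S<95)[100:245,205:350]
c=max(blobs(mk,500),key=cv2.contourArea)
print("dish",cv2.fitEllipse(onz(m,c[:,0],10)[:,:2].astype(np.float32)))
E
```

```text
10.5 [ 491.32192896 -248.90675232   90.69214063] [ 3.13872902e+00  2.05725859e-03 -1.56957909e+00] [0.16571758 0.2352054  0.74704236] 91.93255619833155 cam [ 575.93852906 -248.41546512  234.59711521]
dish ((492.1940612792969, -251.83132934570312), (118.79682922363281, 119.00254821777344), 27.027942657470703)
```

View pics/w12.png

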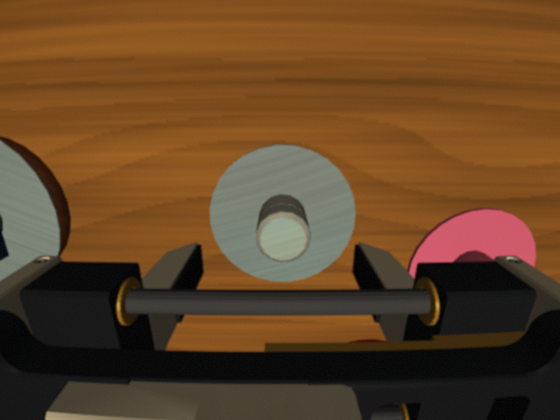

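Knob at (284,237), so the fingers' midline (279) is about 2 mm off in y. I'll correct that while descending.

Request:
drive_tool(deltas=[{"hand": -1,"tx": 0.06,"ty": -0.02,"tz": 0.4,"wx": 0,"wy": 0,"wz": 0},{"hand": -1,"tx": 0,"ty": 0,"tz": 0.5,"wx": 0,"wy": 0,"wz": 0},{"hand": -1,"tx": 0,"ty": 0,"tz": 0.4,"wx": 0,"wy": 0,"wz": 0},{"hand": -1,"tx": 0,"ty": 0,"tz": 0.2,"wx": 0,"wy": 0,"wz": 0},{"hand": -1,"tx": 0,"ty": 0,"tz": 0,"wx": 0,"wy": 0,"wz": 0},{"hand": -1,"tx": 0,"ty": 0,"tz": 0,"wx": 0,"wy": 0,"wz": 0}])

```text
time: 11.05
tool_pos: [493.2, -253.2, 32.7]
tcp_rot: [-3.14, -0.001, -1.571]
contact_force: [0.9, 0.3, -0.5]
grip_width: 91.5
```

```bash
python3 snap.py w13 wrist
```

```text
11.05 [ 493.20214593 -253.17403355   32.67151722] [-3.14042026e+00 -8.63842582e-04 -1.57092456e+00] [ 0.94598881  0.34196673 -0.50045549] 91.52822307864929 cam [ 577.23200965 -252.38461371  176.90617001]
```

View pics/w13.png

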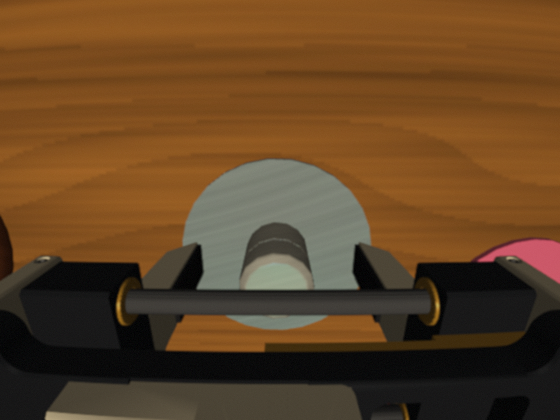

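Knob at (277,275) is centred between the fingers. Lowering slightly and closing.

Request:
drive_tool(deltas=[{"hand": -1,"tx": 0,"ty": 0,"tz": 0.07,"wx": 0,"wy": 0,"wz": 0},{"hand": 1,"tx": 0,"ty": 0,"tz": 0,"wx": 0,"wy": 0,"wz": 0},{"hand": 1,"tx": 0,"ty": 0,"tz": 0,"wx": 0,"wy": 0,"wz": 0},{"hand": 1,"tx": 0,"ty": 0,"tz": 0,"wx": 0,"wy": 0,"wz": 0},{"hand": 1,"tx": 0,"ty": 0,"tz": 0,"wx": 0,"wy": 0,"wz": 0},{"hand": 1,"tx": 0,"ty": 0,"tz": 0,"wx": 0,"wy": 0,"wz": 0},{"hand": 1,"tx": 0,"ty": 0,"tz": 0,"wx": 0,"wy": 0,"wz": 0},{"hand": 1,"tx": 0,"ty": 0,"tz": 0,"wx": 0,"wy": 0,"wz": 0},{"hand": 1,"tx": 0,"ty": 0,"tz": 0,"wx": 0,"wy": 0,"wz": 0}])

```text
time: 11.85
tool_pos: [492.7, -253.0, 28.7]
tcp_rot: [3.142, -0.0, -1.571]
contact_force: [0.5, -0.0, -0.9]
grip_width: 42.7
```

Request:
drive_tool(deltas=[{"hand": 1,"tx": 0,"ty": 0,"tz": 0,"wx": 0,"wy": 0,"wz": 0},{"hand": 1,"tx": 0,"ty": 0,"tz": 0,"wx": 0,"wy": 0,"wz": 0},{"hand": 1,"tx": 0,"ty": 0,"tz": 0,"wx": 0,"wy": 0,"wz": 0},{"hand": 1,"tx": 0,"ty": 0,"tz": 0,"wx": 0,"wy": 0,"wz": 0}])

```text
time: 12.18
tool_pos: [492.6, -252.9, 28.7]
tcp_rot: [3.142, -0.0, -1.571]
contact_force: [-0.7, 0.7, 1.0]
grip_width: 38.4
```

Request:
drive_tool(deltas=[{"hand": 1,"tx": 0,"ty": 0,"tz": -0.2,"wx": 0,"wy": 0,"wz": 0},{"hand": 1,"tx": 0,"ty": 0,"tz": -0.5,"wx": 0,"wy": 0,"wz": 0},{"hand": 1,"tx": 0,"ty": 0,"tz": -0.6,"wx": 0,"wy": 0,"wz": 0},{"hand": 1,"tx": 0,"ty": 0,"tz": -0.6,"wx": 0,"wy": 0,"wz": 0},{"hand": 1,"tx": 0,"ty": 0,"tz": -0.5,"wx": 0,"wy": 0,"wz": 0},{"hand": 1,"tx": 0,"ty": 0,"tz": -0.2,"wx": 0,"wy": 0,"wz": 0},{"hand": 1,"tx": 0,"ty": 0,"tz": 0,"wx": 0,"wy": 0,"wz": 0},{"hand": 1,"tx": 0,"ty": 0,"tz": 0,"wx": 0,"wy": 0,"wz": 0}])

```text
time: 12.85
tool_pos: [492.3, -252.7, 132.4]
tcp_rot: [3.141, 0.0, -1.571]
contact_force: [1.1, 0.9, -2.4]
grip_width: 38.6
```

```bash
python3 snap.py w14 wrist;python3 snap.py s14 scene; python3 - <<'E'
from h import *; import pickle
from plant import get_obs
im=cv2.imread("pics/w14.png"); m=pickle.load(open("pics/w14.pkl","rb"))
H,S,V=cv2.split(cv2.cvtColor(im,cv2.COLOR_BGR2HSV))
mk=np.zeros(S.shape,bool); mk[120:235,150:400]=(S<95)[120:235,150:400]
c=max(blobs(mk,500),key=cv2.contourArea)
c=c[(c[:,0,1]<225)&(c[:,0,1]>121)]
zr=get_obs()['tool_pos'][2]-28.7+10
P=onz(m,c[:,0],zr)[:,:2]
A=np.c_[2*P,np.ones(len(P))]; s=np.linalg.lstsq(A,(P**2).sum(1),rcond=None)[0]
print(s[:2],np.sqrt(s[2]+s[0]**2+s[1]**2))
E
```

```text
12.85 [ 492.34265376 -252.73705096  132.3622439 ] [ 3.14126790e+00  1.18326998e-04 -1.57106340e+00] [ 1.06289907  0.92298088 -2.42321859] 38.63458141043448 cam [ 576.59256959 -252.11696972  276.46656152]
12.9 [ 491.95843865 -252.47818751  131.56211374] [ 3.13983017e+00  1.12156405e-03 -1.57109490e+00] [ 0.2702538  -0.05636548 -3.16769892] 38.745396628334646 cam [1283.26967189  -15.32930602  570.37316568]
[ 491.76424669 -252.19121518] 59.70757960011401
```

View pics/w14.png

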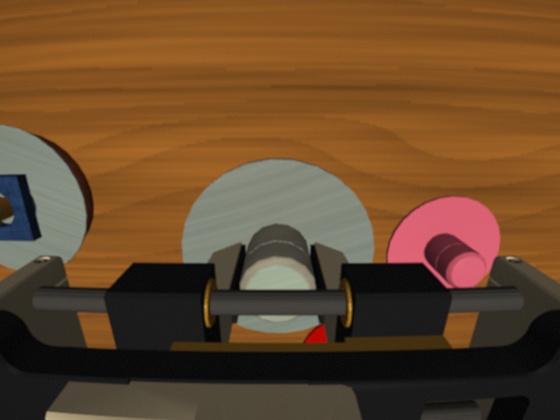

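View pics/s14.png

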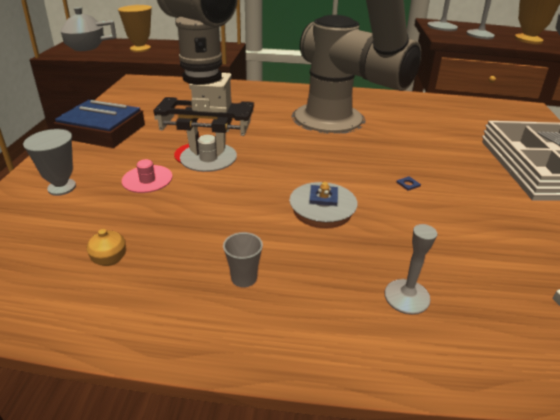

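Dish is held level in the scene view, with the rim centre at about (491.8,-252.2). Carrying it over the stud.

Request:
drive_tool(deltas=[{"hand": 1,"tx": -0.4,"ty": -0.02,"tz": 0,"wx": 0,"wy": 0,"wz": 0},{"hand": 1,"tx": -0.7,"ty": -0.02,"tz": 0,"wx": 0,"wy": 0,"wz": 0},{"hand": 1,"tx": -0.8,"ty": -0.02,"tz": 0,"wx": 0,"wy": 0,"wz": 0},{"hand": 1,"tx": -0.8,"ty": -0.02,"tz": 0,"wx": 0,"wy": 0,"wz": 0},{"hand": 1,"tx": -0.8,"ty": -0.02,"tz": 0,"wx": 0,"wy": 0,"wz": 0},{"hand": 1,"tx": -0.8,"ty": -0.02,"tz": 0,"wx": 0,"wy": 0,"wz": 0},{"hand": 1,"tx": -0.8,"ty": -0.02,"tz": 0,"wx": 0,"wy": 0,"wz": 0},{"hand": 1,"tx": -0.7,"ty": -0.02,"tz": 0,"wx": 0,"wy": 0,"wz": 0},{"hand": 1,"tx": -0.4,"ty": 0,"tz": 0,"wx": 0,"wy": 0,"wz": 0},{"hand": 1,"tx": -0.1,"ty": 0,"tz": 0,"wx": 0,"wy": 0,"wz": 0},{"hand": 1,"tx": 0,"ty": 0,"tz": 0,"wx": 0,"wy": 0,"wz": 0},{"hand": 1,"tx": 0,"ty": 0,"tz": 0,"wx": 0,"wy": 0,"wz": 0}])

```text
time: 13.95
tool_pos: [498.9, -1.4, 132.0]
tcp_rot: [3.14, -0.0, -1.571]
contact_force: [1.0, -0.3, -2.2]
grip_width: 38.9
```

```bash
cat > dish.py <<'E'
from h import *; import pickle,sys
from plant import get_obs
n=sys.argv[1]; dz=float(sys.argv[2])
im=cv2.imread(f"pics/{n}.png"); m=pickle.load(open(f"pics/{n}.pkl","rb"))
b=im.astype(int)
zr=dz
cols=[]
E
python3 snap.py w15 wrist; python3 snap.py t15 top;python3 snap.py s15 scene; python3 - <<'E'
import cv2,numpy as np
a=cv2.imread('pics/w15.png')[130:300,150:410];b=cv2.imread('pics/t15.png')[180:310,190:310]
c=cv2.imread('pics/s15.png')[100:240,250:400]
f=lambda x:cv2.resize(x,(int(x.shape[1]*400/x.shape[0]),400))
cv2.imwrite('pics/c15.png',cv2.resize(np.hstack([f(a),f(c)]),(800,300)))
E
```

```text
13.95 [498.85952166  -1.36832598 131.96336052] [ 3.14026645e+00 -2.56580250e-04 -1.57074574e+00] [ 0.97683617 -0.25932784 -2.18085661] 38.94155820765238 cam [583.24783297  -0.64148654 275.98287693]
14.0 [498.96138921  -1.7822784  132.1296442 ] [ 3.14060074e+00 -2.87460794e-04 -1.57167950e+00] [ 0.12277545 -0.2892333  -3.12092446] 38.6599483145766 cam [412.05282376 -81.93971558 872.14387864]
14.05 [499.0445364   -2.00554918 132.27465612] [ 3.14090723e+00 -3.08212788e-04 -1.57221653e+00] [-0.13136035 -0.68783247 -3.40027255] 38.91038055462671 cam [1283.26967189  -15.32930602  570.37316568]
```

View pics/c15.png

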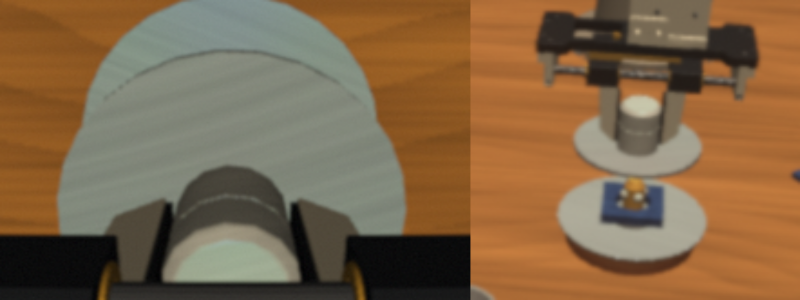

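Left: dish in the gripper over the lower tier. Right: dish level above the stud. Descending slowly with a small y correction.

Request:
drive_tool(deltas=[{"hand": 1,"tx": -0.03,"ty": 0,"tz": 0.2,"wx": 0,"wy": 0,"wz": 0},{"hand": 1,"tx": 0,"ty": 0,"tz": 0.25,"wx": 0,"wy": 0,"wz": 0},{"hand": 1,"tx": 0,"ty": 0,"tz": 0.2,"wx": 0,"wy": 0,"wz": 0},{"hand": 1,"tx": 0,"ty": 0,"tz": 0,"wx": 0,"wy": 0,"wz": 0},{"hand": 1,"tx": 0,"ty": 0,"tz": 0,"wx": 0,"wy": 0,"wz": 0},{"hand": 1,"tx": 0,"ty": 0,"tz": 0,"wx": 0,"wy": 0,"wz": 0}])

```text
time: 14.6
tool_pos: [499.2, 0.2, 106.5]
tcp_rot: [3.141, -0.0, -1.571]
contact_force: [0.5, 0.1, -2.4]
grip_width: 38.7
```

```bash
python3 snap.py w16 wrist; python3 - <<'E'
from h import *; import pickle
im=cv2.imread("pics/w16.png"); m=pickle.load(open("pics/w16.pkl","rb"))
cv2.imwrite("pics/c16.png",cv2.resize(im[120:300,150:410],None,fx=3,fy=3))
E
```

```text
14.6 [4.99156426e+02 1.94494100e-01 1.06549139e+02] [ 3.14130251e+00 -7.35260563e-05 -1.57114448e+00] [ 0.47287225  0.13983758 -2.36162617] 38.67590851565234 cam [583.41450532   0.84378649 250.69036092]
```

View pics/c16.png

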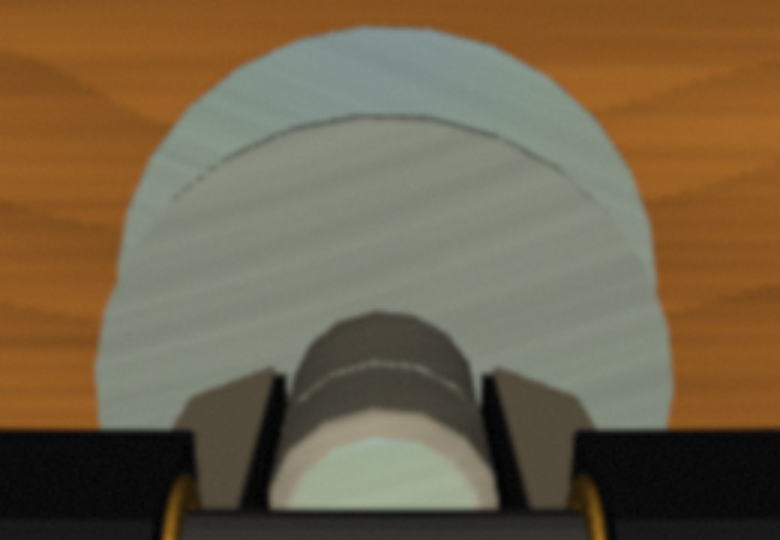

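```bash
python3 - <<'E'
from h import *; import pickle
m=pickle.load(open("pics/w16.pkl","rb"))
print(onz(m,[(278,128.7)],27)-[74,0,0], onz(m,[(278,158.5)],106.5-28.7+10)-[60,0,0])
E
```

```text
[[497.63774888   0.51436676  27.        ]] [[498.63217915   0.57670881  87.8       ]]
```

Request:
drive_tool(deltas=[{"hand": 1,"tx": 0,"ty": 0.02,"tz": 0.1,"wx": 0,"wy": 0,"wz": 0},{"hand": 1,"tx": 0,"ty": 0,"tz": 0.1,"wx": 0,"wy": 0,"wz": 0},{"hand": 1,"tx": 0,"ty": 0,"tz": 0.1,"wx": 0,"wy": 0,"wz": 0},{"hand": 1,"tx": 0,"ty": 0,"tz": 0.1,"wx": 0,"wy": 0,"wz": 0},{"hand": 1,"tx": 0,"ty": 0,"tz": 0,"wx": 0,"wy": 0,"wz": 0},{"hand": 1,"tx": 0,"ty": 0,"tz": 0,"wx": 0,"wy": 0,"wz": 0}])

```text
time: 15.15
tool_pos: [498.1, 0.3, 90.4]
tcp_rot: [3.141, 0.0, -1.571]
contact_force: [-0.3, -0.6, -1.1]
grip_width: 38.6
```

Free so far, and the stud is inside the hole. Next, down to the catches in small steps.

Request:
drive_tool(deltas=[{"hand": 1,"tx": 0,"ty": 0,"tz": 0.08,"wx": 0,"wy": 0,"wz": 0},{"hand": 1,"tx": 0,"ty": 0,"tz": 0.05,"wx": 0,"wy": 0,"wz": 0},{"hand": 1,"tx": 0,"ty": 0,"tz": 0,"wx": 0,"wy": 0,"wz": 0},{"hand": 1,"tx": 0,"ty": 0,"tz": 0,"wx": 0,"wy": 0,"wz": 0}])

```text
time: 15.48
tool_pos: [498.8, -0.1, 86.1]
tcp_rot: [-3.14, -0.001, -1.571]
contact_force: [-1.7, -1.8, 4.3]
grip_width: 39.1
```

Request:
drive_tool(deltas=[{"hand": 1,"tx": 0,"ty": 0,"tz": 0.05,"wx": 0,"wy": 0,"wz": 0},{"hand": 1,"tx": 0,"ty": 0,"tz": 0,"wx": 0,"wy": 0,"wz": 0},{"hand": 1,"tx": 0,"ty": 0,"tz": 0.05,"wx": 0,"wy": 0,"wz": 0},{"hand": 1,"tx": 0,"ty": 0,"tz": 0,"wx": 0,"wy": 0,"wz": 0}])

```text
time: 15.82
tool_pos: [498.6, -0.1, 81.6]
tcp_rot: [-3.141, -0.001, -1.571]
contact_force: [0.6, -2.8, -2.4]
grip_width: 38.9
```

Force peaked and dropped back to about the dish's weight at 7 mm above home, so that's the click. Continuing to the board.

Request:
drive_tool(deltas=[{"hand": 1,"tx": 0,"ty": 0,"tz": 0.06,"wx": 0,"wy": 0,"wz": 0},{"hand": 1,"tx": 0,"ty": 0,"tz": 0.06,"wx": 0,"wy": 0,"wz": 0},{"hand": 1,"tx": 0,"ty": 0,"tz": 0.03,"wx": 0,"wy": 0,"wz": 0},{"hand": 1,"tx": 0,"ty": 0,"tz": 0,"wx": 0,"wy": 0,"wz": 0},{"hand": 1,"tx": 0,"ty": 0,"tz": 0,"wx": 0,"wy": 0,"wz": 0}])

```text
time: 16.23
tool_pos: [497.8, 0.5, 74.9]
tcp_rot: [3.14, 0.0, -1.571]
contact_force: [0.9, -0.7, -4.9]
grip_width: 38.8
```

Home height reached, with the catches pulling the dish down. Now I'll build up the push.

Request:
drive_tool(deltas=[{"hand": 1,"tx": 0,"ty": 0,"tz": 0.02,"wx": 0,"wy": 0,"wz": 0},{"hand": 1,"tx": 0,"ty": 0,"tz": 0.02,"wx": 0,"wy": 0,"wz": 0},{"hand": 1,"tx": 0,"ty": 0,"tz": 0,"wx": 0,"wy": 0,"wz": 0},{"hand": 1,"tx": 0,"ty": 0,"tz": 0,"wx": 0,"wy": 0,"wz": 0}])

```text
time: 16.57
tool_pos: [497.9, 0.5, 74.6]
tcp_rot: [3.141, 0.0, -1.571]
contact_force: [-3.3, 0.7, 5.8]
grip_width: 38.6
```

Request:
drive_tool(deltas=[{"hand": 1,"tx": 0,"ty": 0,"tz": 0.03,"wx": 0,"wy": 0,"wz": 0},{"hand": 1,"tx": 0,"ty": 0,"tz": 0,"wx": 0,"wy": 0,"wz": 0},{"hand": 1,"tx": 0,"ty": 0,"tz": 0,"wx": 0,"wy": 0,"wz": 0},{"hand": 1,"tx": 0,"ty": 0,"tz": 0,"wx": 0,"wy": 0,"wz": 0}])

```text
time: 16.9
tool_pos: [497.9, 0.5, 74.5]
tcp_rot: [-3.141, -0.0, -1.571]
contact_force: [-6.6, -0.2, 16.4]
grip_width: 39.0
```

Request:
drive_tool(deltas=[{"hand": 1,"tx": 0,"ty": 0,"tz": 0.01,"wx": 0,"wy": 0,"wz": 0},{"hand": 1,"tx": 0,"ty": 0,"tz": 0,"wx": 0,"wy": 0,"wz": 0},{"hand": 1,"tx": 0,"ty": 0,"tz": 0,"wx": 0,"wy": 0,"wz": 0},{"hand": 1,"tx": 0,"ty": 0,"tz": 0,"wx": 0,"wy": 0,"wz": 0},{"hand": 1,"tx": 0,"ty": 0,"tz": 0,"wx": 0,"wy": 0,"wz": 0},{"hand": 1,"tx": 0,"ty": 0,"tz": 0,"wx": 0,"wy": 0,"wz": 0},{"hand": 1,"tx": 0,"ty": 0,"tz": 0,"wx": 0,"wy": 0,"wz": 0},{"hand": 1,"tx": 0,"ty": 0,"tz": 0,"wx": 0,"wy": 0,"wz": 0}])

```text
time: 17.57
tool_pos: [498.0, 0.5, 74.5]
tcp_rot: [-3.141, -0.0, -1.571]
contact_force: [-8.1, 1.3, 21.4]
grip_width: 38.9
```

```bash
python3 snap.py w17 wrist; python3 snap.py s17 scene; python3 - <<'E'
import cv2,numpy as np
a=cv2.imread('pics/w17.png')[100:300,140:420]; c=cv2.imread('pics/s17.png')[120:230,265:385]
f=lambda x:cv2.resize(x,(int(x.shape[1]*340/x.shape[0]),340))
cv2.imwrite('pics/c17.png',cv2.resize(np.hstack([f(a),f(c)]),(800,320)))
E
```

```text
17.5667 [4.97968437e+02 4.72481009e-01 7.44761520e+01] [-3.14119267e+00 -1.30030193e-04 -1.57076530e+00] [-8.10765427  1.27654234 21.43738737] 38.906331563157345 cam [582.10481058   1.17175706 218.6394587 ]
17.6167 [4.97968603e+02 4.71775016e-01 7.44639392e+01] [-3.14118898e+00 -1.14775134e-04 -1.57081066e+00] [-6.77806791  0.62425161 20.45613934] 38.6533452144042 cam [1283.26967189  -15.32930602  570.37316568]
```

View pics/c17.png

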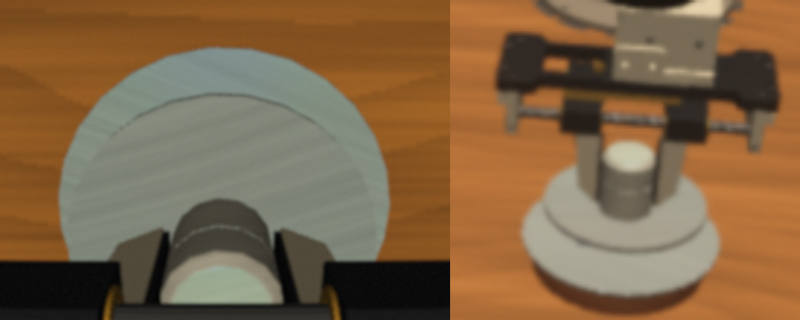

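View pics/s17.png

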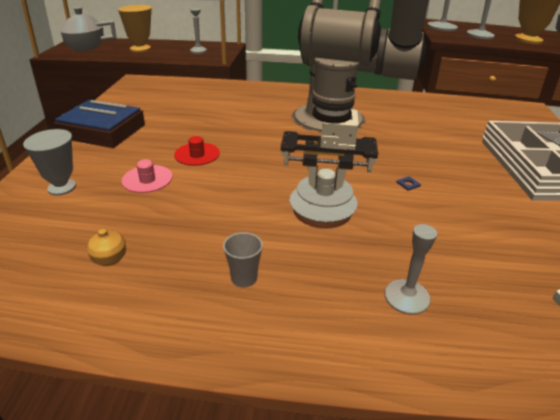

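The dish is home and concentric with the lower tier, and the bystanders haven't moved. The knob sits at the same row in the wrist view (about 256) as before pressing, so it hasn't slipped. The push is steady at about 20 N, so I'm handing in.

```bash
python3 - <<'E'
from plant import *
print(get_obs()['contact_force'],close_job())
E
```

```text
the job is handed in; nothing more can be done
[-6.98644818  0.10980513 20.09750018] None
```

The sweet stand is assembled and handed in at about 17.6 s. The fingers are still on the knob, pressing the dish down with about 20 N. `close_job()` gives no verdict, so this rests on my own checks.

- **Spacer board:** I threaded the larger blue board over the stud, felt it touch the seat at about 5 N and let go. The wrist view showed it flat and within about 1 mm of the stud's axis.
- **Upper dish:** I picked the silver dish up by its knob and pressed it straight down. The force rose at the catches, then dropped to about the dish's own weight at 7 mm above home (the click). I then pushed it onto the board.
- **Last readings:** TCP height was 74.5 mm against about 74.7 mm expected, and the upward force on the tool was a steady 20 N. The wrist view showed no slip of the knob, and the opening stayed at about 39 mm.
- **Bystanders and look-alikes:** the candlestick, beaker, sugar pot, the pink and red dishes and the small board looked undisturbed in the last scene view.

One reading was not ideal: a sideways force of about 7 N along x remained while pressing. It was steady and the dish looked centred, so I left it. The first move call was refused because I had left out zero values; nothing moved.

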